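# Restock the sprung battery tray

## Task

Restock the sprung pusher tray with the loose battery carton: it goes in at the back, between the last of the three cartons standing there and the tall pusher plate. Hold it upright above the row, press the plate back with it without forcing it against its end stop, let it down and set it on the tray floor before you let go, so that the pusher closes up on it. Thin card dents and the row topples easily, so go gently, by feel, and leave the other things on the counter alone.

Things in the scene. Friction and masses are not known exactly. Their poses are not given: they have to be found in the camera images.
- carton: the loose carton to load: plain brown card, 28 mm deep (its x) by 54 mm wide (its y) by 72 mm tall (z), 55 to 130 g, standing upright on the counter, alike front and back. Origin at the centre of its underside. Best held across its 54 mm width near the top, because in the tray its broad faces have neighbours. Let down along the sprung plate, it rubs on it with up to about 5 N
- tray: white pusher tray fixed to the counter, 204 mm (x) by 67 mm (y); origin at the centre of its underside; +x end is the front. Lane along x: floor 3 mm thick, 61 mm wide between side rails 22 mm high. A pusher strip is clipped into it: a clear front stop 30 mm high, three loose upright cartons like the other one in a row behind it (tops 75 mm above the counter), the sprung pusher behind these
- lane_mid (a point): point on the tray floor, 3 mm above the counter, at the middle of the tray; axes as the tray's. The strip is clipped in here or there and is not measured: the back face of the last carton in the row, with the pusher plate bearing on it, lies anywhere from 24 mm behind (-x) to 6 mm ahead (+x) of this point. The new carton takes the 28 mm behind that face
- stand: bystander: fixed slotted beech stand 90 x 120 x 50 mm with two upright phones up to 160 mm high; origin at the centre of its underside
- phone: bystander: cracked silver phone lying flat, 148 x 71 x 8 mm; origin at the centre of its underside
- dish: bystander: small round white ceramic dish, 84 mm across, 22 mm high; origin at the centre of its underside
- driver: bystander: stubby black screwdriver lying on the counter, 86 mm long along its x, 26 mm thick; origin on the counter under the middle of the tool
- pusher_level (a point): point 100 mm above the counter over lane_mid: the height of the pusher plate's top edge, 25 mm above the row. Plate: grey, upright, flat, 44 mm wide, 4 mm thick, low carriage 30 mm deep behind it. It slides along x only; a spring pushes it to the front with 4 N on the row, 5 N at the end stop. The end stop is hard and only 32.5 mm behind the row's back face, so 4.5 mm is to spare
There are look-alikes about, which are no part of the job. Leave any purple look-alike of the carton alone.

How it is judged:
By the outcome, as a careful person would: the job done as asked, in the order asked, and still so for the second after the job is handed in, with the robot touching nothing.
It also fails if it takes over 51 s, if anything falls off the work surface, if the arm or the gripper's body presses on something with over 40 N, if the wrist force passes 120 N, or if a joint passes its speed limit or range.

## Robot

A 7-joint arm with a two-finger parallel gripper is mounted at the origin on the work surface. World frame = base frame: x ahead of the robot, y to its left, z up, the work surface at z = 0. Lengths are in mm, angles in degrees, forces in N, time in s.
With the tool pointing down it reaches from about 400 to 850 mm from the base axis. Payload 4.4 kg.
Tool frame: the origin (TCP) lies midway between the tips of the shut fingers; the grasp point (between the pads) lies 19 mm behind it (bot.hold_point_z is the distance from the TCP to the grasp point, in mm); z points along the fingers, y is the direction in which the jaws open and shut (so a half turn about z gives the same grasp; the last joint's range is limited). The gripper opens to 94 mm and grips with 3 to 60 N. Pads are 16 mm wide; open, the fingers measure 119 mm over their backs; the gripper's body (75 mm by 177 mm) begins 78 mm behind the grasp point.
Start: joints at [-73.155, 36.005, 2.206, 86.941, -1.547, 57.084, -1.146], TCP at [228.833, 608.402, 205.478] pointing down, gripper open.
Joint ranges: [-175.42, 175.42], [-21.48, 121.26], [-71.46, 75.88], [10.55, 141.38], [-63.04, 243.04], [13.31, 113.54], [-168.57, 168.57]. Speed limits (degrees/s): [147.25, 147.25, 180, 180, 180, 180, 180].

## Interface

Orientations are given as [roll, pitch, yaw] about the fixed x, y, z axes, in that order (R = Rz(yaw) Ry(pitch) Rx(roll)).
In Python, from workcell import bot, vision, order gives the robot as it stands.
- The arm moves only by the tool step_arm, never from a script. Its argument "increments" is one flat list of numbers, 7 for each row, row after row: the shift along the world's x, y, z in mm, then the turn, a rotation vector about the world's x, y, z in degrees, then the gripper's target within -1 to 1 (shut at 1, half-way at 0, fully open at -1). In form: [x, y, z, ax, ay, az, gripper, x, y, z, ax, ay, az, gripper, ...]. A call has 1 to 10 rows; each row is the pose to reach, as a shift and turn from the pose measured when the call began; what a row does not reach only later rows make up. A row lasts 1/8 s, in which the tool goes at most 62.5 mm and 10.7 degrees, less where a joint would pass 70% of its speed; a pose out of reach is approached as far as the arm can. A call with a gripper value outside its range is refused whole. The fingers move at their own pace and stop on an object; the grip force is fixed at half the most. Time passes only in rows, so rows that repeat a pose let the fingers close. It gives the time, the measured TCP pose, the force and the opening at its end, in the units of the state.
- bot.sense(): the state, without advancing time (a new reading comes with each control period).
- vision.grab_frame(name): name is "side" or "top"; returns a dict with "frame" (420x560x3 uint8, red, green, blue), "fx", "fy", "cx", "cy" (pixels), "k1" (the pictures are not rectified: a ray, as slopes to the right and down, at radius r is drawn at 1 + k1 r^2 times it, then the intrinsics apply), "R" (3x3) and "t" (3): a world point X has camera coordinates R X + t. Camera axes: x right, y down, z forward; pixel columns grow to the right and rows downward; lengths in mm; the calibration is good to about 2 mm. A picture is of the moment at which its call begins. There is no depth.
- order.hand_in(): hands the job in, once; it reports no verdict.
The state is a dict: "t": time; "joint_pos": joint angles; "qvel": joint speeds; "joint_torque": joint torques, N m; "eef_pos": TCP position; "tcp_rot": TCP orientation; "wrist_force": force on the tool from outside, world axes, zero at the start; "wrist_torque": the same for the moment, N m; "finger_gap": finger opening in mm.
Only numpy, scipy, OpenCV 4.12 (cv2) and the standard library are available. Lean on these libraries where they do the work, as an engineer would, in place of code of your own. Each camera call takes 0.05 s, during which the arm holds its last target.

## Working session

There is one attempt and no reset: what is moved stays moved. The work goes in short steps, Python scripts to look and compute and a tool call to move; the robot and the scene stay as the last step left them, time stands still between calls to the robot, and variables do not carry over. Pictures are saved under pics/ and viewed, and the job is handed in when it is done.

Besides the shell and the picture viewer there is one more tool, called after ">>>" as name(argument=value, ...) on one line, values as JSON. step_arm: Moves the arm, as the interface text tells. Its arguments: {"type":"object","properties":{"increments":{"type":"array"}},"required":["increments"]}

```bash
mkdir -p pics; ls; python3 - <<'E'
from workcell import bot, vision, order
import cv2
for n in ("side","top"):
    f=vision.grab_frame(n)
    cv2.imwrite(f"pics/{n}0.png",f["frame"][:,:,::-1])
    print(n,{k:(v.tolist() if hasattr(v,'tolist') else v) for k,v in f.items() if k!="frame"})
s=bot.sense();print(s, bot.hold_point_z)
E
```

```text
pics
side {'fx': 473.73824829657605, 'fy': 473.73824829657605, 'cx': 286.3080820797457, 'cy': 209.20340708699928, 'k1': -0.02440174090621038, 'R': [[-0.9971806272130781, -0.07286462483966384, 0.01793162451947411], [-0.0649121497437458, 0.7177338215869282, -0.6932853482988582], [0.03764584341700795, -0.6924946987502493, -0.7204400618207066]], 't': [578.2348785077951, 44.53162734476573, 1278.305860816986]}
top {'fx': 378.95592813448644, 'fy': 378.95592813448644, 'cx': 292.05972937645146, 'cy': 213.8535609150374, 'k1': 0.029350602667901866, 'R': [[-0.07014269541644483, -0.9975365955720118, 0.000861843556700351], [-0.972748992993051, 0.06820827545813016, -0.22160105548041256], [0.22099637759637805, -0.01638205279042309, -0.9751370311067316]], 't': [114.55072264870897, 600.5417988673387, 957.4510000111885]}
{'t': 0.1, 'joint_pos': array([-73.15567157,  36.05240984,   2.20159632,  86.98703988,
        -1.54651833,  57.08393816,  -1.14768384]), 'qvel': array([ 0.05540944, -0.04524365,  0.02282658, -0.18385929,  0.04720212,
        0.00131461, -0.04032335]), 'joint_torque': array([ 2.65965122e-03, -5.50796485e+01,  1.14721432e+00, -1.87118840e+01,
       -5.22382034e-02,  1.91624311e-02,  5.31629883e-05]), 'eef_pos': array([228.61090135, 607.86268617, 204.67739496]), 'tcp_rot': array([-1.79906250e+02,  5.35320140e-04,  1.59385082e+02]), 'wrist_force': array([ 0.48578346, -0.291326  , -0.96428294]), 'wrist_torque': array([ 0.00944702, -0.01794166, -0.02865714]), 'finger_gap': 93.77708366247543} 18.8
```

View pics/side0.png

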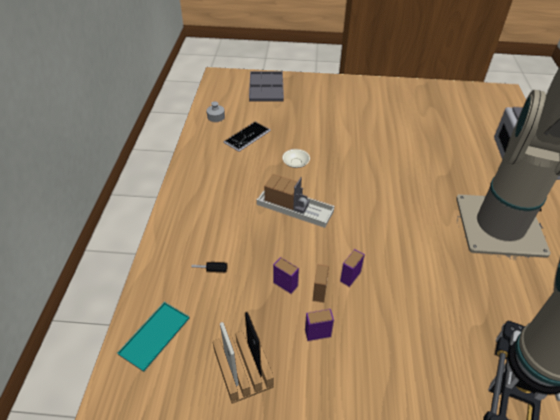

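View pics/top0.png

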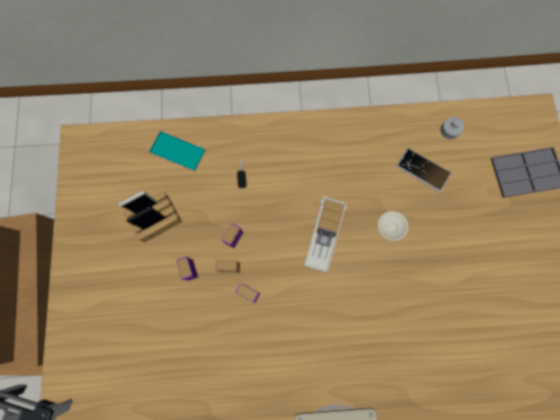

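```bash
cat > h.py <<'E'
import numpy as np, cv2
def load(n,f):
    pass
def K(f): return np.array([[f["fx"],0,f["cx"]],[0,f["fy"],f["cy"]],[0,0,1]])
def D(f): return np.array([f["k1"],0,0,0,0])
def ray(f,uv):
    R=np.array(f["R"]);t=np.array(f["t"])
    p=cv2.undistortPointsIter(np.array(uv,float).reshape(-1,1,2),K(f),D(f),None,None,(3,50,1e-10)).reshape(-1,2)
    d=np.c_[p,np.ones(len(p))]@R
    return -R.T@t, d
def plane(f,uv,z):
    c,d=ray(f,uv); s=(z-c[2])/d[:,2]; return c+d*s[:,None]
def proj(f,X):
    R=np.array(f["R"]);t=np.array(f["t"])
    return cv2.projectPoints(np.array(X,float).reshape(-1,3),cv2.Rodrigues(R)[0],t,K(f),D(f))[0].reshape(-1,2)
def two(f,u,g,v):
    c1,d1=ray(f,u);c2,d2=ray(g,v);d1=d1[0];d2=d2[0]
    s=np.linalg.lstsq(np.c_[d1,-d2],c2-c1,rcond=None)[0]
    a=c1+s[0]*d1;b=c2+s[1]*d2;return (a+b)/2,np.linalg.norm(a-b)
def crop(f,name,x0,y0,w,h,k):
    im=f["frame"][y0:y0+h,x0:x0+w,::-1]
    cv2.imwrite("pics/"+name,cv2.resize(im,None,fx=k,fy=k,interpolation=cv2.INTER_CUBIC))
E
python3 - <<'E'
from h import *
from workcell import vision
import pickle
f=vision.grab_frame("side");g=vision.grab_frame("top")
pickle.dump((f,g),open("f0.pkl","wb"))
a=lambda f,x,y,w,h,k:cv2.resize(f["frame"][y:y+h,x:x+w,::-1],None,fx=k,fy=k,interpolation=cv2.INTER_CUBIC)
cv2.imwrite("pics/c1.png",np.hstack([a(f,265,245,110,100,3.6),a(g,175,215,110,100,3.6)]))
cv2.imwrite("pics/c2.png",np.hstack([a(f,250,170,90,60,4.4),a(g,280,190,90,90,4.4)[:264]]))
cv2.imwrite("pics/c3.png",a(g,295,190,60,90,6))
print(g["frame"][262:270,216:242].tolist()[4])
E
```

```text
[[154, 123, 82], [154, 124, 82], [156, 127, 84], [158, 129, 86], [157, 129, 86], [157, 128, 85], [158, 129, 86], [158, 129, 86], [158, 129, 86], [158, 129, 86], [159, 130, 87], [158, 129, 86], [158, 128, 85], [158, 129, 86], [158, 130, 87], [158, 129, 86], [158, 129, 85], [158, 129, 87], [156, 127, 84], [146, 116, 76], [123, 95, 61], [94, 70, 43], [83, 63, 40], [103, 80, 50], [137, 110, 72], [159, 128, 86]]
```

View pics/c1.png

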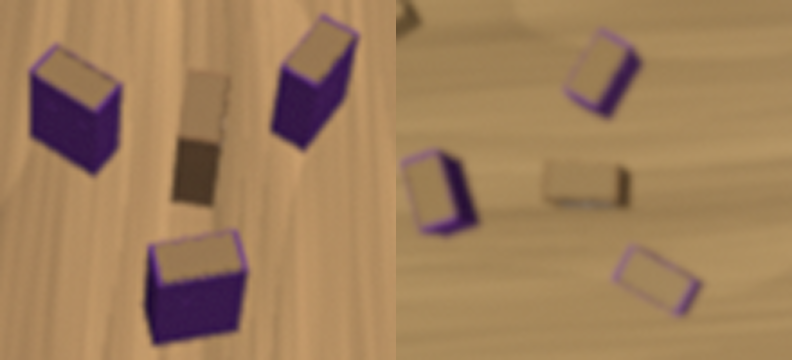

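View pics/c2.png

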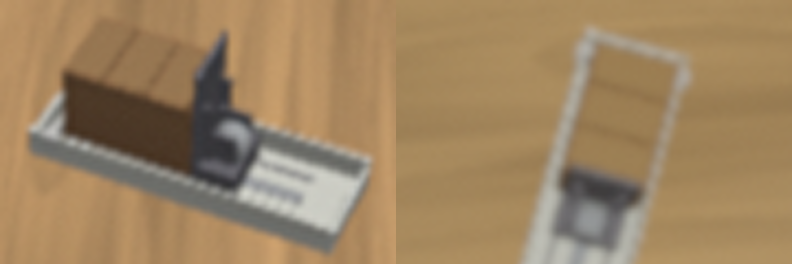

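View pics/c3.png

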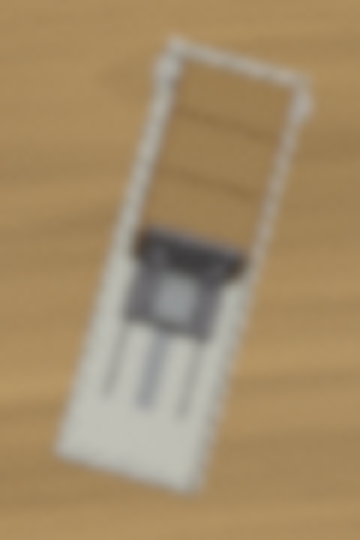

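The four carton-sized boxes are at: side (286,275), (352,267) and (319,325), all with purple sides; and side (321,283) / top (228,266), plain brown on every face. The brown one fits the description. I'll enlarge it to measure it.

```bash
python3 - <<'E'
from h import *
import pickle
f,g=pickle.load(open("f0.pkl","rb"))
a=lambda f,x,y,w,h,k:cv2.resize(cv2.convertScaleAbs(f["frame"][y:y+h,x:x+w,::-1],alpha=1.6,beta=-60),None,fx=k,fy=k,interpolation=cv2.INTER_CUBIC)
def grid(im,x,y,k,st=5):
    for i in range(0,im.shape[1],st*k):
        cv2.putText(im,str(x+i//k),(i,8),0,.3,(0,0,255),1);cv2.line(im,(i,0),(i,im.shape[0]),(0,0,255) ,1) if False else cv2.line(im,(i,10),(i,14),(0,0,255),1)
    for i in range(0,im.shape[0],st*k):
        cv2.putText(im,str(y+i//k),(0,i+4),0,.3,(255,0,0),1);cv2.line(im,(20,i),(24,i),(255,0,0),1)
    return im
A=grid(a(f,300,255,40,55,10),300,255,10); B=grid(a(g,208,250,40,35,10),208,250,10)
B=cv2.copyMakeBorder(B,0,A.shape[0]-B.shape[0],0,0,0)
cv2.imwrite("pics/d1.png",np.hstack([A,B]))
A=grid(a(f,252,170,88,56,8),252,170,8)
cv2.imwrite("pics/d2.png",A)
B=grid(a(g,300,190,50,82,7),300,190,7)
cv2.imwrite("pics/d3.png",B)
for n,q in(("s",f),("t",g)):print(n,-np.array(q["R"]).T@q["t"])
E
```

```text
s [531.37236021 895.39104441 941.44718744]
t [ 380.61812382   88.99163028 1066.62789727]
```

View pics/d1.png

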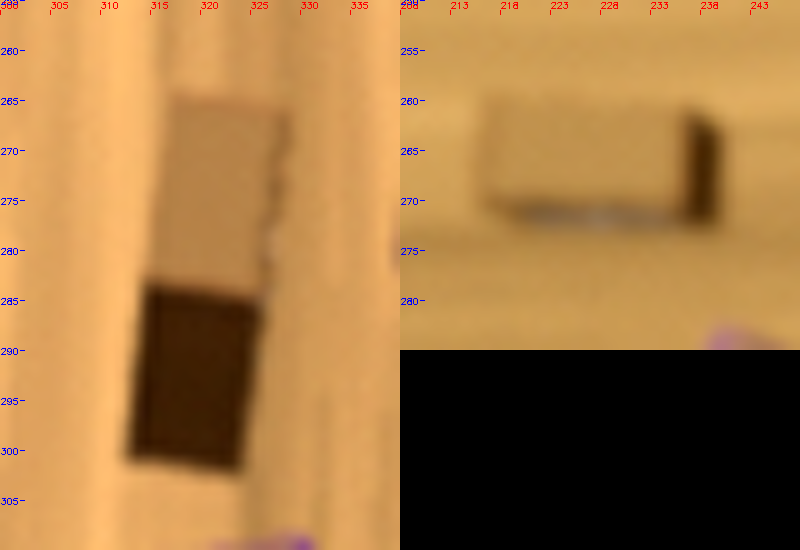

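View pics/d2.png

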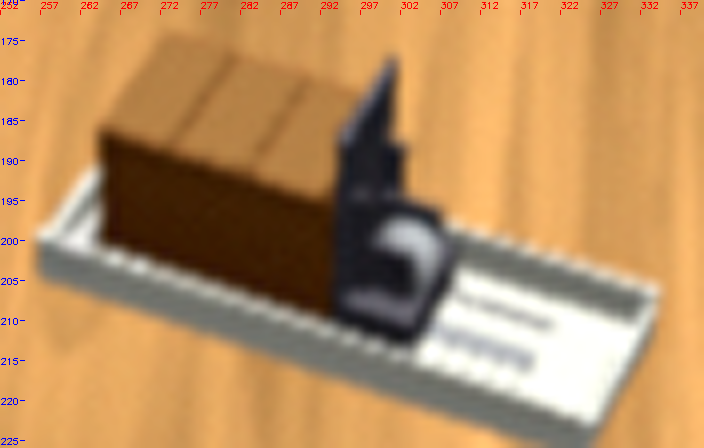

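View pics/d3.png

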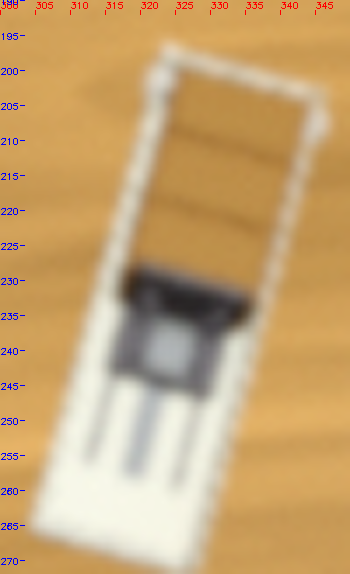

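```bash
python3 - <<'E'
from h import *
import pickle
f,g=pickle.load(open("f0.pkl","rb"))
np.set_printoptions(precision=1,suppress=True)
h=.5
S=np.array([[317,265],[328.8,266.5],[326,285],[314.3,283]])-h
T=np.array([[216.3,260],[236.5,261],[236.3,271.3],[216.5,270]])-h
def rep(P,n):
    e=np.diff(np.r_[P,P[:1]],axis=0)[:,:2]
    print(n,P[:,:2].tolist() if 0 else P[:,:2],"c",P.mean(0)[:2],"len",np.linalg.norm(e,axis=1),"ang",np.degrees(np.arctan2(e[:,1],e[:,0])))
rep(plane(f,S,72),"side top");rep(plane(g,T,72),"top top")
print("bottom near",plane(f,np.array([[312.5,301],[324,302.5]])-h,0))
# tray: rim z22: top view
rep(plane(g,np.array([[323.5,196.5],[346,203.5],[328,271],[304.5,264.5]])-h,22),"tray top")
rep(plane(f,np.array([[257,199.5],[334.5,206],[326.5,224]])-h,22),"tray side partial (frontnear, backfar, backnear)")
print("row tops side, back near corner/front near corner", plane(f,np.array([[264.8,186],[293.5,194.5]])-h,75))
print("row tops top: seams & plate",plane(g,np.array([[324.5,208],[342,213],[320.5,218],[339.5,224],[324.5,198],[344,204]])-h,75))
print("row bottom near side z3.. z22",plane(f,np.array([[264.5,200.5],[293,209.5]])-h,3))
print("plate top edge corners",plane(f,np.array([[301,177],[294.5,186.5]])-h,100))
print("plate top edge top view",plane(g,np.array([[318.5,227.5],[336,233]])-h,100))
E
```

```text
side top [[495.  229. ]
 [467.9 231. ]
 [473.5 282.7]
 [499.5 279.5]] c [483.9 255.6] len [27.2 52.  26.2 50.7] ang [175.8  83.8  -6.9 -95.1]
top top [[497.9 279.8]
 [491.5 227.3]
 [464.9 228.8]
 [471.9 279.9]] c [481.5 254. ] len [52.9 26.7 51.6 26. ] ang [-96.9 176.8  82.2  -0.2]
bottom near [[499.4 279.7   0. ]
 [472.5 281.5   0. ]]
tray top [[663.4 -20.4]
 [638.3 -82.4]
 [452.3 -14. ]
 [474.4  48.7]] c [557.1 -17. ] len [ 66.9 198.2  66.4 201.2] ang [-112.   159.8   70.6  -20.1]
tray side partial (frontnear, backfar, backnear) [[663.8 -19.8]
 [451.1 -14. ]
 [471.9  54.1]] c [528.9   6.8] len [212.8  71.3 205.7] ang [178.4  73.1 -21.1]
row tops side, back near corner/front near corner [[641.4 -19.6  75. ]
 [563.2   5.8  75. ]]
row tops top: seams & plate [[616.8 -14.7  75. ]
 [599.8 -60.3  75. ]
 [590.1  -1.6  75. ]
 [570.3 -50.7  75. ]
 [644.6 -17.2  75. ]
 [624.2 -68.2  75. ]]
row bottom near side z3.. z22 [[645.2 -36.7   3. ]
 [563.5  -9.    3. ]]
plate top edge corners [[546.7 -36.5 100. ]
 [561.6   1.7 100. ]]
plate top edge top view [[560.1   8.1 100. ]
 [542.5 -35.8 100. ]]
```

```bash
python3 - <<'E'
from h import *
import pickle
f,g=pickle.load(open("f0.pkl","rb"))
np.set_printoptions(precision=1,suppress=True)
for q,n,(x,y,w,h) in((f,"side",(250,170,95,60)),(g,"top",(295,188,60,90))):
    im=q["frame"][y:y+h,x:x+w].astype(int)
    # grey (low blue-red spread) = tray vs wood
    sp=im[...,0]-im[...,2]
    m=(sp<38).astype(np.uint8)*255
    cv2.imwrite(f"pics/m_{n}.png",cv2.resize(m,None,fx=6,fy=6,interpolation=0))
# sub-pixel edge crossing across tray in the top view: sample perpendicular profiles
img=(g["frame"][...,0].astype(np.float32)-g["frame"][...,2])
img2=(f["frame"][...,0].astype(np.float32)-f["frame"][...,2])
ux=np.array([np.cos(np.radians(20.2)),-np.sin(np.radians(20.2))]);uy=np.array([-ux[1],ux[0]])
c=np.array([557,-17.])
for nm,q,I in(("top",g,img),("side",f,img2)):
  for s in(-90,-75,-60,-45,0,30,60,80):
    v=np.arange(-46,46.1,1.)
    P=np.c_[c+s*ux+v[:,None]*uy,np.full(len(v),22.)]
    p=proj(q,P).astype(np.float32)
    pr=cv2.remap(I,p[:,0].reshape(1,-1),p[:,1].reshape(1,-1),cv2.INTER_LINEAR)[0]
    mid=40
    b=pr<mid
    idx=np.where(b)[0]
    lo=hi=None
    if len(idx):
        i=idx[0]; lo=v[i-1]+(pr[i-1]-mid)/(pr[i-1]-pr[i]) if i else v[0]
        i=idx[-1]; hi=v[i]+(mid-pr[i])/(pr[i+1]-pr[i]) if i<len(v)-1 else v[-1]
    print(nm,s,"lo %.1f hi %.1f w %.1f"%(lo,hi,hi-lo))
  for y in(-20,-10,0,10,20):
    v=np.arange(-120,120.1,1.)
    P=np.c_[c+v[:,None]*ux+y*uy,np.full(len(v),22.)]
    p=proj(q,P).astype(np.float32)
    pr=cv2.remap(I,p[:,0].reshape(1,-1),p[:,1].reshape(1,-1),cv2.INTER_LINEAR)[0]
    b=np.where(pr<40)[0]; print(nm,"y",y,"x from",v[b[0]],"to",v[b[-1]])
E
```

```text
top -90 lo -34.7 hi 34.0 w 68.7
top -75 lo -34.9 hi 33.5 w 68.4
top -60 lo -34.6 hi 33.7 w 68.3
top -45 lo -34.3 hi 33.8 w 68.1
top 0 lo -34.5 hi 34.2 w 68.6
top 30 lo -32.2 hi 33.7 w 65.9
top 60 lo -34.3 hi 33.6 w 68.0
top 80 lo -37.2 hi 35.9 w 73.1
top y -20 x from -104.0 to 100.0
top y -10 x from -104.0 to 100.0
top y 0 x from -104.0 to 100.0
top y 10 x from -104.0 to 100.0
top y 20 x from -105.0 to 100.0
side -90 lo -33.3 hi 46.0 w 79.3
side -75 lo -33.6 hi 46.0 w 79.6
side -60 lo -32.6 hi 46.0 w 78.6
side -45 lo -32.9 hi 46.0 w 78.9
side 0 lo -46.0 hi 46.0 w 92.0
side 30 lo -18.3 hi 46.0 w 64.3
side 60 lo -18.3 hi 46.0 w 64.3
side 80 lo -18.7 hi 46.0 w 64.7
side y -20 x from -103.0 to 18.0
side y -10 x from -105.0 to 97.0
side y 0 x from -106.0 to 100.0
side y 10 x from -106.0 to 100.0
side y 20 x from -105.0 to 101.0
```

>>> step_arm(increments=[20, -28, 0, 0, 0, 1, -0.8, 60, -83, -5, 0, 0, 3, -0.8, 105, -146, -15, 0, 0, 6, -0.8, 150, -208, -25, 0, 0, 9, -0.8, 190, -264, -40, 0, 0, 12, -0.8, 225, -313, -55, 0, 0, 14, -0.8, 245, -340, -65, 0, 0, 14.6, -0.8, 254, -353, -75, 0, 0, 14.6, -0.8, 254, -353, -75, 0, 0, 14.6, -0.8])

```text
t: 1.32
eef_pos: [483.7, 251.6, 128.9]
tcp_rot: [-179.8, -0.1, 173.7]
wrist_force: [-0.6, 0.5, -0.3]
finger_gap: 84.3
```

```bash
python3 - <<'E'
from h import *
from workcell import vision,bot
f=vision.grab_frame("side");g=vision.grab_frame("top")
a=lambda f,x,y,w,h,k:cv2.resize(f["frame"][y:y+h,x:x+w,::-1],None,fx=k,fy=k,interpolation=cv2.INTER_CUBIC)
cv2.imwrite("pics/e1.png",np.hstack([a(f,260,200,130,140,3),a(g,170,200,130,140,3)]))
s=bot.sense();print(s["eef_pos"],s["wrist_force"],s["t"])
E
```

```text
[482.17725614 255.95253212 129.96237881] [ 0.11905363  0.18105849 -0.22339512] 1.425
```

View pics/e1.png

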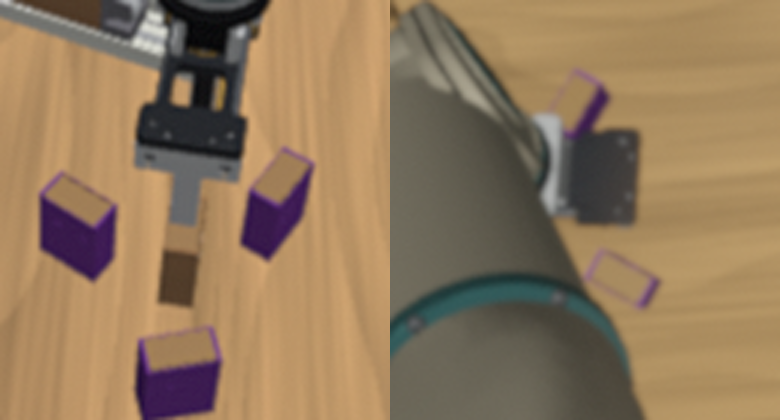

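The side view shows the near finger centred on the brown carton at side (320,283), clear of the three purple boxes. Next I lower the arm.

>>> step_arm(increments=[0.3, -1, -10, 0, 0, 0, -0.8, 0.3, -1, -30, 0, 0, 0, -0.8, 0.3, -1, -52, 0, 0, 0, -0.8, 0.3, -1, -74, 0, 0, 0, -0.8, 0.3, -1, -90, 0, 0, 0, -0.8, 0.3, -1, -98, 0, 0, 0, -0.8, 0.3, -1, -102, 0, 0, 0, -0.8, 0.3, -1, -103, 0, 0, 0, -0.8, 0.3, -1, -103, 0, 0, 0, -0.8])

```text
t: 2.55
eef_pos: [482.8, 255.1, 27.4]
tcp_rot: [180.0, 0.0, 174.0]
wrist_force: [0.1, -0.5, 0.3]
finger_gap: 84.6
```

>>> step_arm(increments=[0, 0, 0, 0, 0, 0, -0.5, 0, 0, 0, 0, 0, 0, -0.3, 0, 0, 0, 0, 0, 0, -0.2, 0, 0, 0, 0, 0, 0, -0.1, 0, 0, 0, 0, 0, 0, 0.2, 0, 0, 0, 0, 0, 0, 0.5])

```text
t: 3.3
eef_pos: [482.9, 255.1, 27.5]
tcp_rot: [180.0, 0.0, 174.0]
wrist_force: [-0.9, -0.4, 1.3]
finger_gap: 53.9
```

>>> step_arm(increments=[0, 0, 4, 0, 0, 0, 0.5, 0, 0, 14, 0, 0, 0, 0.5, 0, 0, 32, 0, 0, 0, 0.5, 0, 0, 55, 0, 0, 0, 0.5, 0, 0, 80, 0, 0, 0, 0.5, 0, 0, 102, 0, 0, 0, 0.5, 0, 0, 115, 0, 0, 0, 0.5, 0, 0, 120, 0, 0, 0, 0.5, 0, 0, 120, 0, 0, 0, 0.5])

```text
t: 4.42
eef_pos: [482.7, 255.1, 147.4]
tcp_rot: [180.0, -0.0, 174.0]
wrist_force: [-0.7, -0.6, -0.9]
finger_gap: 53.9
```

>>> step_arm(increments=[5, -14, 0, 0, 0, -0.5, 0.5, 15, -44, 0, 0, 0, -2, 0.5, 29, -86, 0, 0, 0, -4, 0.5, 44, -130, 0, 0, 0, -6.5, 0.5, 59, -174, 0, 0, 0, -9, 0.5, 73, -216, 0, 0, 0, -11.5, 0.5, 84, -250, 0, 0, 0, -13.5, 0.5, 92, -272, 0, 0, 0, -14.2, 0.5, 94.7, -279.7, 0, 0, 0, -14.2, 0.5, 94.7, -279.7, 0, 0, 0, -14.2, 0.5])

```text
t: 5.68
eef_pos: [576.9, -25.1, 146.8]
tcp_rot: [-180.0, -0.1, 159.7]
wrist_force: [0.2, 0.6, -1.2]
finger_gap: 53.9
```

```bash
cat > look.py <<'E'
import sys
from h import *
from workcell import vision,bot
import pickle
n=sys.argv[1]
f=vision.grab_frame("side");g=vision.grab_frame("top")
pickle.dump((f,g),open(n+".pkl","wb"))
a=lambda f,x,y,w,h,k:cv2.resize(f["frame"][y:y+h,x:x+w,::-1],None,fx=k,fy=k,interpolation=cv2.INTER_CUBIC)
cv2.imwrite(f"pics/{n}.png",a(f,235,100,112,130,4.6) if len(sys.argv)<3 else np.hstack([a(f,235,100,110,130,3.6),a(g,280,160,110,130,3.6)]))
s=bot.sense();print(s["t"],s["eef_pos"],s["tcp_rot"],s["wrist_force"],s["wrist_torque"],s["finger_gap"])
E
python3 look.py g1 2
```

```text
5.775 [576.88624722 -23.38985255 147.07104979] [ 1.79970618e+02 -7.24968274e-02  1.59879975e+02] [-0.27745778  0.358881   -0.97270881] [ 0.00741696 -0.06800693  0.01150048] 53.720724658234595
```

View pics/g1.png

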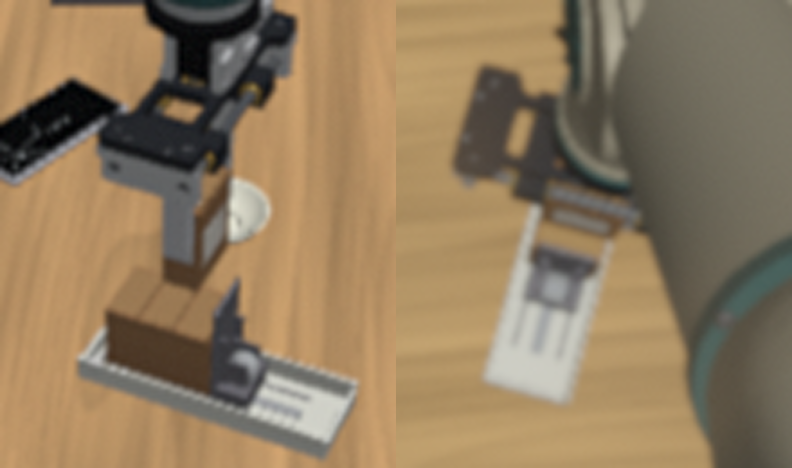

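```bash
python3 - <<'E'
from h import *
import pickle
f,g=pickle.load(open("g1.pkl","rb"))
a=lambda f,x,y,w,h,k:cv2.resize(f["frame"][y:y+h,x:x+w,::-1],None,fx=k,fy=k,interpolation=cv2.INTER_CUBIC)
def grid(im,x,y,k,st=5):
    for i in range(0,im.shape[1],st*k):
        cv2.putText(im,str(x+i//k),(i,8),0,.3,(0,0,255),1);cv2.line(im,(i,10),(i,14),(0,0,255),1)
    for i in range(0,im.shape[0],st*k):
        cv2.putText(im,str(y+i//k),(0,i+4),0,.3,(255,0,0),1);cv2.line(im,(20,i),(24,i),(255,0,0),1)
    return im
cv2.imwrite("pics/g2.png",np.hstack([grid(a(f,272,145,38,45,10),272,145,10),grid(a(g,312,205,40,45,10),312,205,10)]))
E
```

```text
(no output)
```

View pics/g2.png

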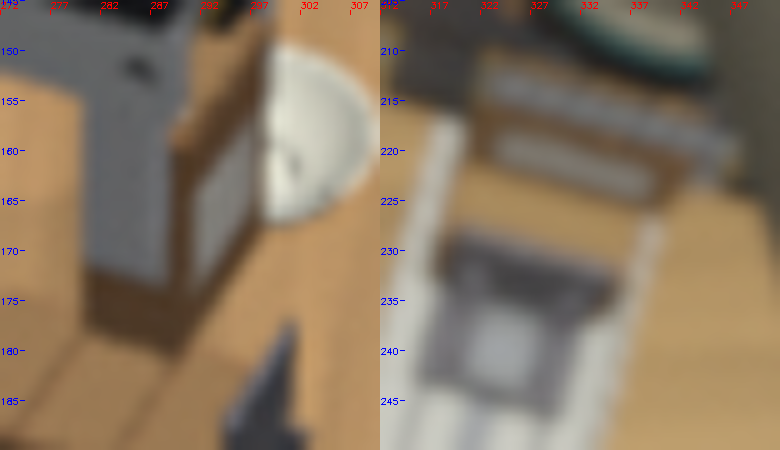

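```bash
python3 - <<'E'
from h import *
import pickle
f,g=pickle.load(open("g1.pkl","rb"))
ux=np.array([np.cos(np.radians(20.2)),-np.sin(np.radians(20.2))]);uy=np.array([-ux[1],ux[0]])
c=np.array([557,-17.])
T=lambda P:np.round(np.c_[(P[:,:2]-c)@ux,(P[:,:2]-c)@uy],1).tolist()
z=147.1-27.4
print("side nf,nb,fb",T(plane(f,np.array([[280.5,178],[290,181],[299,167.5]])-.5,z)))
print("top back edge +y,-y",T(plane(g,np.array([[320.8,220.8],[340.5,226]])-.5,z)))
print("plate top +y,-y: side",T(plane(f,np.array([[294.5,186.5],[301,177]])-.5,100)),"top",T(plane(g,np.array([[319.5,227.8],[336,233]])-.5,100)))
print("tcp",T(np.array([[576.9,-24.3,0]])))
E
```

```text
side nf,nb,fb [[35.3, 24.8], [8.6, 24.7], [8.6, -33.4]]
top back edge +y,-y [[8.7, 23.8], [9.6, -27.8]]
plate top +y,-y: side [[-2.1, 19.1], [-2.9, -21.8]] top [[-5.8, 21.9], [-7.1, -22.7]]
tcp [[21.2, 0.0]]
```

>>> step_arm(increments=[0.3, 0.5, -4, 0, 0, 0, 0.5, 0.4, 1, -12, 0, 0, 0, 0.5, 0.4, 1, -22, 0, 0, 0, 0.5, 0.4, 1, -31, 0, 0, 0, 0.5, 0.4, 1, -37, 0, 0, 0, 0.5, 0.4, 1, -40, 0, 0, 0, 0.5, 0.4, 1, -41, 0, 0, 0, 0.5, 0.4, 1, -41, 0, 0, 0, 0.5])

```text
t: 6.78
eef_pos: [577.5, -22.4, 106.3]
tcp_rot: [180.0, -0.0, 159.9]
wrist_force: [0.1, 0.7, -0.3]
finger_gap: 53.8
```

```bash
python3 look.py g3 2
```

```text
6.875 [577.54899694 -22.34305384 106.37521973] [ 1.79955535e+02 -3.82810988e-02  1.59882775e+02] [ 0.35479819 -1.11091663 -0.72097602] [ 0.02537145 -0.05259038  0.01171338] 53.675759350474195
```

View pics/g3.png

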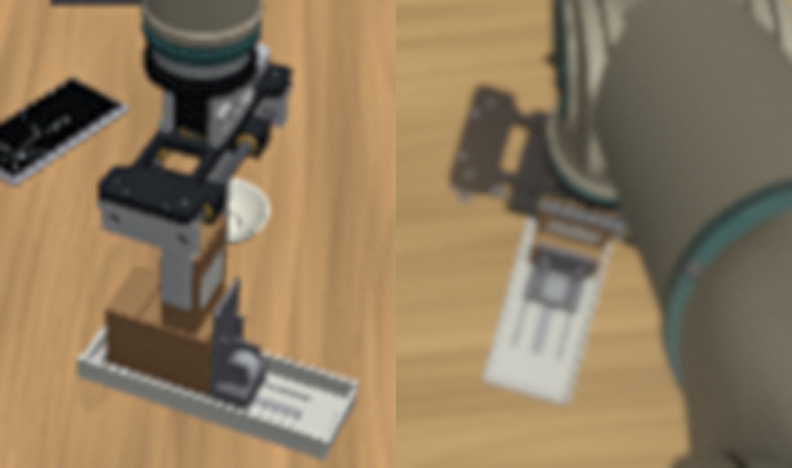

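>>> step_arm(increments=[-2, 0.5, 0, 0, 0, 0, 0.5, -4, 1, 0, 0, 0, 0, 0.5, -6, 1.5, 0, 0, 0, 0, 0.5, -7.8, 2, 0, 0, 0, 0, 0.5, -7.8, 2, 0, 0, 0, 0, 0.5])

```text
t: 7.5
eef_pos: [569.6, -20.3, 106.4]
tcp_rot: [180.0, -0.0, 159.9]
wrist_force: [-0.4, 0.5, -0.8]
finger_gap: 54.0
```

>>> step_arm(increments=[-0.94, 0.35, 0, 0, 0, 0, 0.5, -1.88, 0.69, 0, 0, 0, 0, 0.5, -1.88, 0.69, 0, 0, 0, 0, 0.5])

```text
t: 7.88
eef_pos: [568.0, -19.7, 106.5]
tcp_rot: [180.0, -0.0, 159.9]
wrist_force: [0.1, -0.4, -1.6]
finger_gap: 53.8
```

```bash
cat > st.py <<'E'
import numpy as np
from workcell import bot
s=bot.sense()
th=np.radians(20.2);ux=np.array([np.cos(th),-np.sin(th)]);uy=np.array([-ux[1],ux[0]])
d=s["eef_pos"][:2]-[557,-17];F=s["wrist_force"]
print("t %.2f x %.2f y %.2f z %.2f | Fx %.1f Fy %.1f Fz %.1f | rot"%(s["t"],d@ux,d@uy,s["eef_pos"][2],F[:2]@ux,F[:2]@uy,F[2]),np.round(s["tcp_rot"],2),np.round(s["wrist_torque"],3),round(s["finger_gap"],2))
E
python3 st.py
```

```text
t 7.88 x 11.27 y 1.25 z 106.46 | Fx 0.2 Fy -0.3 Fz -1.6 | rot [ 1.7995e+02 -1.0000e-02  1.5989e+02] [-0.082 -0.152  0.032] 53.8
```

>>> step_arm(increments=[-0.47, 0.17, 0, 0, 0, 0, 0.5, -0.94, 0.35, 0, 0, 0, 0, 0.5, -0.94, 0.35, 0, 0, 0, 0, 0.5])

```text
t: 8.25
eef_pos: [567.9, -19.7, 106.6]
tcp_rot: [179.9, 0.1, 159.9]
wrist_force: [3.8, -1.4, -2.9]
finger_gap: 53.7
```

```bash
python3 st.py
```

```text
t 8.25 x 11.12 y 1.23 z 106.60 | Fx 4.0 Fy 0.0 Fz -2.9 | rot [1.7994e+02 9.0000e-02 1.5987e+02] [-0.384 -0.715 -0.076] 53.75
```

>>> step_arm(increments=[-0.47, 0.17, 0, 0, 0, 0, 0.5, -0.94, 0.35, 0, 0, 0, 0, 0.5, -0.94, 0.35, 0, 0, 0, 0, 0.5])

```text
t: 8.62
eef_pos: [567.6, -19.6, 106.8]
tcp_rot: [179.9, 0.2, 159.9]
wrist_force: [4.0, -1.4, -1.8]
finger_gap: 54.0
```

```bash
python3 st.py
```

```text
t 8.62 x 10.87 y 1.25 z 106.77 | Fx 4.2 Fy 0.1 Fz -1.8 | rot [1.7992e+02 1.7000e-01 1.5986e+02] [-0.459 -1.079 -0.07 ] 53.95
```

Contact with the plate is felt at tray x of about 11.2, with a steady 4 N. I'll press it back slowly now.

>>> step_arm(increments=[-2.2, 0.8, -0.2, 0, 0, 0, 0.5, -4.1, 1.5, -0.3, 0, 0, 0, 0.5, -6, 2.2, -0.3, 0, 0, 0, 0.5, -7.9, 2.9, -0.3, 0, 0, 0, 0.5, -9.8, 3.6, -0.3, 0, 0, 0, 0.5, -11.7, 4.3, -0.3, 0, 0, 0, 0.5, -13.6, 5, -0.3, 0, 0, 0, 0.5, -15.4, 5.7, -0.3, 0, 0, 0, 0.5, -16.4, 6, -0.3, 0, 0, 0, 0.5, -16.4, 6, -0.3, 0, 0, 0, 0.5])

```text
t: 9.88
eef_pos: [551.2, -13.4, 106.5]
tcp_rot: [179.9, 0.2, 159.9]
wrist_force: [3.4, -2.1, 0.9]
finger_gap: 54.1
```

```bash
python3 st.py; python3 look.py g4 2
```

```text
t 9.88 x -6.71 y 1.37 z 106.48 | Fx 3.9 Fy -0.8 Fz 0.9 | rot [1.7991e+02 1.6000e-01 1.5986e+02] [-0.411 -1.038 -0.052] 54.07
9.975 [551.17072838 -13.44468066 106.41362937] [1.79917507e+02 1.54699082e-01 1.59856871e+02] [ 3.97840249 -1.79658773  1.76102935] [-0.39112256 -1.07153257 -0.07297695] 54.17930702465202
```

View pics/g4.png

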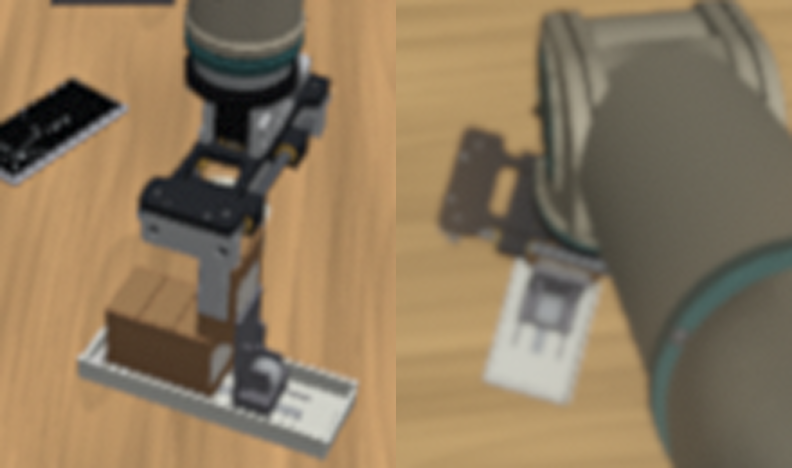

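>>> step_arm(increments=[-1.9, 0.7, 0, 0, 0, 0, 0.5, -3.8, 1.3, 0, 0, 0, 0, 0.5, -5.6, 2, 0, 0, 0, 0, 0.5, -7.4, 2.6, 0, 0, 0, 0, 0.5, -8.9, 3.1, 0, 0, 0, 0, 0.5, -10.1, 3.6, 0, 0, 0, 0, 0.5, -10.9, 3.9, 0, 0, 0, 0, 0.5, -11.3, 4.1, 0, 0, 0, 0, 0.5, -11.3, 4.1, 0, 0, 0, 0, 0.5])

```text
t: 11.1
eef_pos: [539.8, -9.2, 106.4]
tcp_rot: [179.9, 0.2, 159.9]
wrist_force: [4.7, -2.2, 0.5]
finger_gap: 53.6
```

```bash
python3 st.py; python3 look.py g5; python3 - <<'E'
from h import *
import pickle
f,g=pickle.load(open("g5.pkl","rb"))
a=lambda f,x,y,w,h,k:cv2.resize(f["frame"][y:y+h,x:x+w,::-1],None,fx=k,fy=k,interpolation=cv2.INTER_CUBIC)
def grid(im,x,y,k,st=5):
    for i in range(0,im.shape[1],st*k):
        cv2.putText(im,str(x+i//k),(i,8),0,.3,(0,0,255),1);cv2.line(im,(i,10),(i,14),(0,0,255),1)
    for i in range(0,im.shape[0],st*k):
        cv2.putText(im,str(y+i//k),(0,i+4),0,.3,(255,0,0),1);cv2.line(im,(20,i),(24,i),(255,0,0),1)
    return im
cv2.imwrite("pics/g6.png",grid(a(f,260,160,60,58,10),260,160,10))
E
```

```text
t 11.10 x -18.79 y 1.36 z 106.41 | Fx 5.2 Fy -0.4 Fz 0.5 | rot [1.7991e+02 1.6000e-01 1.5986e+02] [-0.484 -1.174 -0.104] 53.57
11.2 [539.8433555   -9.2741249  106.41365766] [1.79914614e+02 1.58617142e-01 1.59863537e+02] [ 4.76855696 -2.21140442  0.38530681] [-0.4176628  -1.1112316  -0.05856644] 54.105529232152016
```

View pics/g6.png

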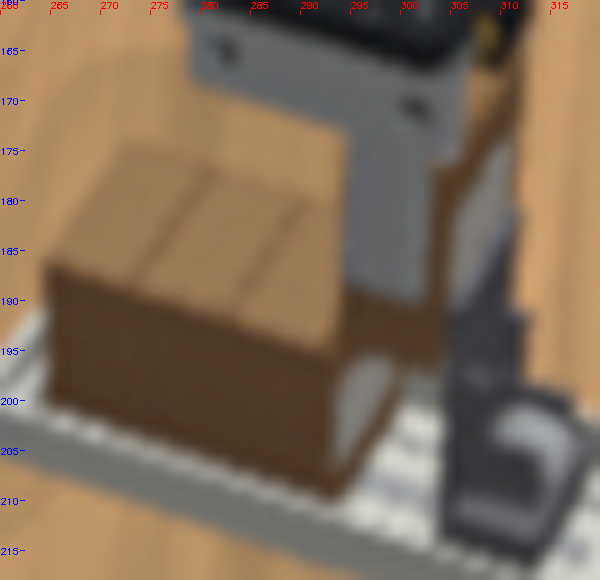

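```bash
python3 - <<'E'
from h import *
import pickle
f,g=pickle.load(open("g5.pkl","rb"))
ux=np.array([np.cos(np.radians(20.2)),-np.sin(np.radians(20.2))]);uy=np.array([-ux[1],ux[0]])
c=np.array([557,-17.])
T=lambda P:np.round(np.c_[(P[:,:2]-c)@ux,(P[:,:2]-c)@uy],1).tolist()
print("bottom nf nb",T(plane(f,np.array([[294.3,195],[303.7,197.5]])-.5,79)))
print("row nf,nb top",T(plane(f,np.array([[264.8,186.5],[293.3,195.3]])-.5,75)))
E
```

```text
bottom nf nb [[-6.3, 28.2], [-32.0, 26.2]]
row nf,nb top [[79.3, 28.5], [-2.8, 26.5]]
```

>>> step_arm(increments=[0, 0, -1, 0, 0, 0, 0.5, 0, 0, -2.5, 0, 0, 0, 0.5, 0, 0, -4, 0, 0, 0, 0.5, 0, 0, -5.5, 0, 0, 0, 0.5, 0, 0, -7, 0, 0, 0, 0.5])

```text
t: 11.82
eef_pos: [539.9, -9.2, 99.3]
tcp_rot: [179.9, 0.2, 159.9]
wrist_force: [4.8, -1.9, 1.2]
finger_gap: 54.0
```

```bash
python3 st.py
```

```text
t 11.82 x -18.72 y 1.40 z 99.31 | Fx 5.2 Fy -0.1 Fz 1.2 | rot [1.7991e+02 1.6000e-01 1.5986e+02] [-0.4   -1.205 -0.096] 53.98
```

>>> step_arm(increments=[-0.1, 0, -2, 0, 0, 0, 0.5, -0.1, 0, -5, 0, 0, 0, 0.5, -0.1, 0, -8, 0, 0, 0, 0.5, -0.1, 0, -11, 0, 0, 0, 0.5, -0.1, 0, -14, 0, 0, 0, 0.5, -0.1, 0, -17, 0, 0, 0, 0.5, -0.1, 0, -20, 0, 0, 0, 0.5, -0.1, 0, -23, 0, 0, 0, 0.5, -0.1, 0, -26, 0, 0, 0, 0.5])

```text
t: 12.95
eef_pos: [539.9, -9.2, 73.1]
tcp_rot: [179.9, 0.2, 159.9]
wrist_force: [5.8, -1.6, 0.9]
finger_gap: 53.9
```

```bash
python3 st.py; python3 look.py g7
```

```text
t 12.95 x -18.77 y 1.39 z 73.12 | Fx 6.0 Fy 0.5 Fz 0.9 | rot [1.7991e+02 1.6000e-01 1.5985e+02] [-0.32  -1.073 -0.068] 53.93
13.05 [539.51979745  -9.13563803  72.82417383] [1.79917011e+02 1.19222502e-01 1.59854157e+02] [ 5.18760308 -0.84682004 -1.69202484] [-0.2558495  -1.15343724 -0.0911978 ] 53.7393536491554
```

View pics/g7.png

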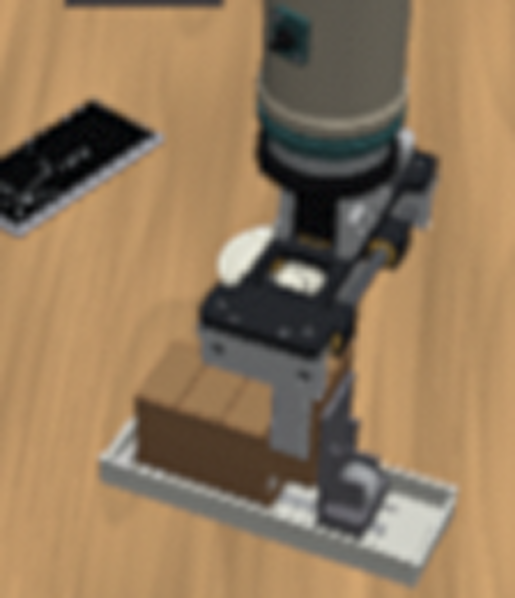

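>>> step_arm(increments=[0.1, 0, -3, 0, 0, 0, 0.5, 0.1, 0, -7, 0, 0, 0, 0.5, 0.1, 0, -11, 0, 0, 0, 0.5, 0.1, 0, -15, 0, 0, 0, 0.5, 0.1, 0, -19, 0, 0, 0, 0.5, 0.1, 0, -23, 0, 0, 0, 0.5, 0.1, 0, -27, 0, 0, 0, 0.5, 0.1, 0, -31, 0, 0, 0, 0.5, 0.1, 0, -34, 0, 0, 0, 0.5, 0.1, 0, -36, 0, 0, 0, 0.5])

```text
t: 14.3
eef_pos: [539.6, -9.1, 36.5]
tcp_rot: [179.9, 0.1, 159.8]
wrist_force: [4.7, -0.5, 2.1]
finger_gap: 53.6
```

```bash
python3 st.py
```

```text
t 14.30 x -19.09 y 1.40 z 36.50 | Fx 4.6 Fy 1.1 Fz 2.1 | rot [1.7992e+02 1.1000e-01 1.5985e+02] [-0.248 -0.992 -0.107] 53.59
```

Six mm remain. I'll lower slowly until I feel the floor.

>>> step_arm(increments=[0, 0, -1, 0, 0, 0, 0.5, 0, 0, -2, 0, 0, 0, 0.5, 0, 0, -3, 0, 0, 0, 0.5, 0, 0, -4, 0, 0, 0, 0.5, 0, 0, -4.8, 0, 0, 0, 0.5, 0, 0, -4.8, 0, 0, 0, 0.5])

```text
t: 15.05
eef_pos: [539.5, -9.1, 31.4]
tcp_rot: [179.9, 0.1, 159.8]
wrist_force: [4.7, -1.6, 0.2]
finger_gap: 53.9
```

```bash
python3 st.py
```

```text
t 15.05 x -19.18 y 1.39 z 31.41 | Fx 5.0 Fy 0.1 Fz 0.2 | rot [1.7992e+02 9.0000e-02 1.5984e+02] [-0.332 -1.073 -0.067] 53.86
```

>>> step_arm(increments=[0, 0, -0.5, 0, 0, 0, 0.5, 0, 0, -1, 0, 0, 0, 0.5, 0, 0, -1, 0, 0, 0, 0.5])

```text
t: 15.42
eef_pos: [539.5, -9.1, 30.5]
tcp_rot: [179.9, 0.1, 159.8]
wrist_force: [4.3, -2.2, 4.3]
finger_gap: 53.9
```

```bash
python3 st.py
```

```text
t 15.43 x -19.16 y 1.40 z 30.49 | Fx 4.8 Fy -0.6 Fz 4.3 | rot [1.7992e+02 9.0000e-02 1.5983e+02] [-0.375 -0.918 -0.056] 53.93
```

>>> step_arm(increments=[0, 0, -0.4, 0, 0, 0, 0.5, 0, 0, -0.4, 0, 0, 0, 0.5])

```text
t: 15.68
eef_pos: [539.5, -9.1, 30.5]
tcp_rot: [179.9, 0.1, 159.8]
wrist_force: [3.8, -1.9, 7.6]
finger_gap: 53.6
```

```bash
python3 st.py; python3 look.py g8
```

```text
t 15.68 x -19.15 y 1.39 z 30.47 | Fx 4.2 Fy -0.5 Fz 7.6 | rot [1.7991e+02 1.0000e-01 1.5982e+02] [-0.414 -0.662 -0.08 ] 53.59
15.775 [539.53118049  -9.0657613   30.49510343] [1.79913062e+02 9.82053767e-02 1.59824919e+02] [ 3.58496978 -1.03664414  6.77329185] [-0.36502412 -0.7051984  -0.06499147] 53.65464675411605
```

View pics/g8.png

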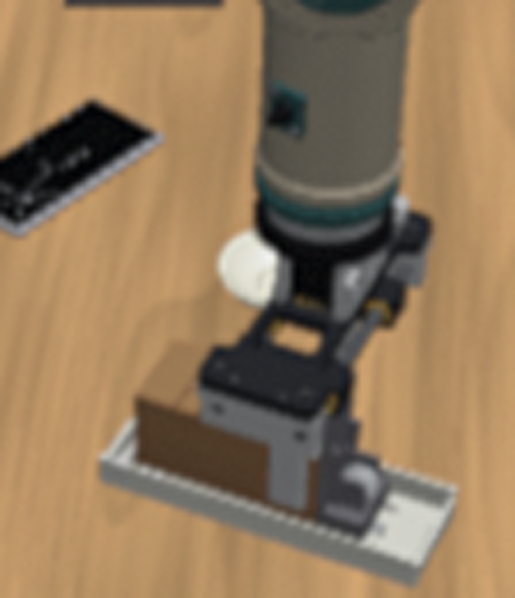

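The carton is on the floor: z stays at 30.5 mm with about 7 N upward. Before letting go I ease the load and follow the spring forward a little.

>>> step_arm(increments=[0.5, -0.2, 0, 0, 0, 0, 0.5, 0.9, -0.35, 0, 0, 0, 0, 0.5, 1.4, -0.5, 0, 0, 0, 0, 0.5, 1.4, -0.5, 0, 0, 0, 0, 0.5])

```text
t: 16.27
eef_pos: [539.6, -9.1, 30.5]
tcp_rot: [179.9, -0.0, 159.8]
wrist_force: [2.1, 0.2, 6.6]
finger_gap: 54.0
```

```bash
python3 st.py
```

```text
t 16.27 x -19.10 y 1.40 z 30.48 | Fx 1.9 Fy 0.9 Fz 6.6 | rot [ 1.7994e+02 -5.0000e-02  1.5984e+02] [-0.147 -0.353 -0.173] 53.98
```

>>> step_arm(increments=[0, 0, 0.3, 0, 0, 0, 0.5, 0.6, -0.2, 0.4, 0, 0, 0, 0.5, 1.2, -0.4, 0.4, 0, 0, 0, 0.5, 1.2, -0.4, 0.4, 0, 0, 0, 0.5])

```text
t: 16.77
eef_pos: [541.0, -9.6, 30.6]
tcp_rot: [179.9, -0.0, 159.8]
wrist_force: [4.3, -1.3, -2.7]
finger_gap: 53.3
```

```bash
python3 st.py
```

```text
t 16.77 x -17.61 y 1.40 z 30.56 | Fx 4.5 Fy 0.3 Fz -2.7 | rot [ 1.7994e+02 -4.0000e-02  1.5983e+02] [-0.401 -1.326 -0.082] 53.32
```

>>> step_arm(increments=[0, 0, -0.3, 0, 0, 0, 0.5, 0, 0, -0.3, 0, 0, 0, 0.5])

```text
t: 17.02
eef_pos: [541.0, -9.7, 30.5]
tcp_rot: [179.9, -0.0, 159.8]
wrist_force: [4.9, -1.3, 2.9]
finger_gap: 53.7
```

```bash
python3 st.py
```

```text
t 17.02 x -17.55 y 1.37 z 30.49 | Fx 5.0 Fy 0.5 Fz 2.9 | rot [ 1.7994e+02 -3.0000e-02  1.5983e+02] [-0.307 -1.005 -0.078] 53.73
```

It is on the floor at about 3 N, so I open gently.

>>> step_arm(increments=[0, 0, 0, 0, 0, 0, -0.1, 0, 0, 0, 0, 0, 0, -0.15, 0, 0, 0, 0, 0, 0, -0.18, 0, 0, 0, 0, 0, 0, -0.22, 0, 0, 0, 0, 0, 0, -0.28, 0, 0, 0, 0, 0, 0, -0.38, 0, 0, 0, 0, 0, 0, -0.5, 0, 0, 0, 0, 0, 0, -0.5, 0, 0, 0, 0, 0, 0, -0.5])

```text
t: 18.15
eef_pos: [541.0, -9.7, 30.5]
tcp_rot: [179.9, -0.0, 159.8]
wrist_force: [0.4, -0.3, -0.3]
finger_gap: 70.6
```

```bash
python3 st.py; python3 look.py g9
```

```text
t 18.15 x -17.55 y 1.37 z 30.49 | Fx 0.5 Fy -0.1 Fz -0.3 | rot [ 1.7994e+02 -3.0000e-02  1.5983e+02] [-0.026 -0.017 -0.005] 70.63
18.25 [541.01505487  -9.64001223  30.50614133] [ 1.79937191e+02 -2.85734708e-02  1.59831355e+02] [ 0.03537742  0.73255993 -0.93850603] [-0.04611325  0.05066182 -0.00882273] 70.35635567312282
```

View pics/g9.png

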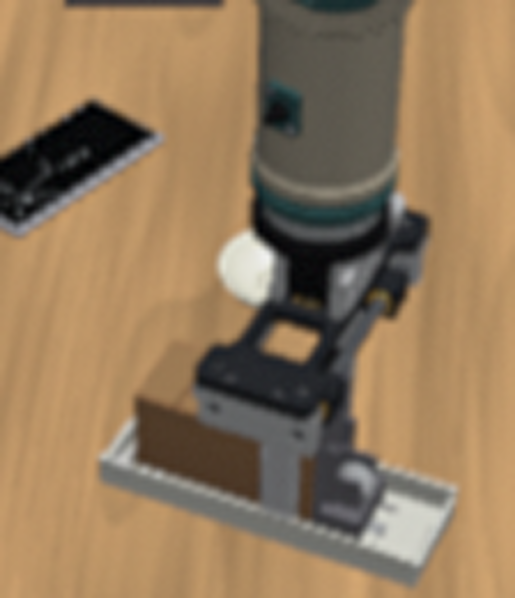

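>>> step_arm(increments=[0, 0, 2, 0, 0, 0, -0.5, 0, 0, 8, 0, 0, 0, -0.5, 0, 0, 18, 0, 0, 0, -0.5, 0, 0, 32, 0, 0, 0, -0.5, 0, 0, 50, 0, 0, 0, -0.5, 0, 0, 75, 0, 0, 0, -0.5, 0, 0, 105, 0, 0, 0, -0.5, 0, 0, 135, 0, 0, 0, -0.5, 0, 0, 155, 0, 0, 0, -0.5, 0, 0, 160, 0, 0, 0, -0.5])

```text
t: 19.5
eef_pos: [541.9, -9.6, 192.6]
tcp_rot: [179.9, 0.2, 159.8]
wrist_force: [-0.7, -0.4, -0.1]
finger_gap: 70.3
```

>>> step_arm(increments=[0, 10, 2, 0, 0, 0, -0.5, 0, 40, 8, 0, 0, 0, -0.5, 0, 80, 15, 0, 0, 0, -0.5, 0, 115, 20, 0, 0, 0, -0.5, -5, 140, 20, 0, 0, 0, -0.5, -10, 150, 20, 0, 0, 0, -0.5, -10, 150, 20, 0, 0, 0, -0.5, -10, 150, 20, 0, 0, 0, -0.5])

```text
t: 20.5
eef_pos: [532.0, 138.9, 212.4]
tcp_rot: [179.9, 0.2, 159.7]
wrist_force: [-0.4, 0.6, 0.3]
finger_gap: 70.4
```

```bash
python3 st.py; python3 look.py k1 2; python3 - <<'E'
from h import *
import pickle
f,g=pickle.load(open("k1.pkl","rb"))
cv2.imwrite("pics/k2.png",f["frame"][:,:,::-1])
E
```

```text
t 20.50 x -77.25 y 137.69 z 212.42 | Fx -0.5 Fy 0.4 Fz 0.3 | rot [1.7992e+02 1.7000e-01 1.5973e+02] [-0.01   0.065  0.02 ] 70.42
20.6 [532.19544131 138.94779606 212.54873759] [1.79895442e+02 1.72860982e-01 1.59708568e+02] [0.60071262 0.0059664  0.02378631] [-0.04979391  0.08085197 -0.00439165] 70.5496180285404
```

View pics/k1.png

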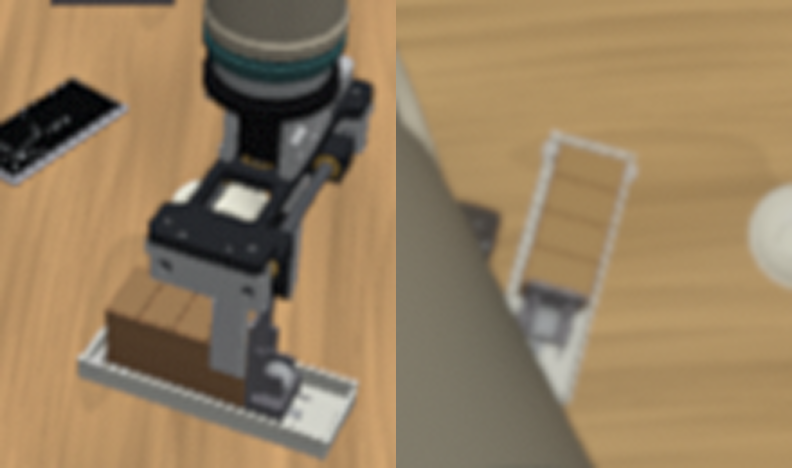

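View pics/k2.png

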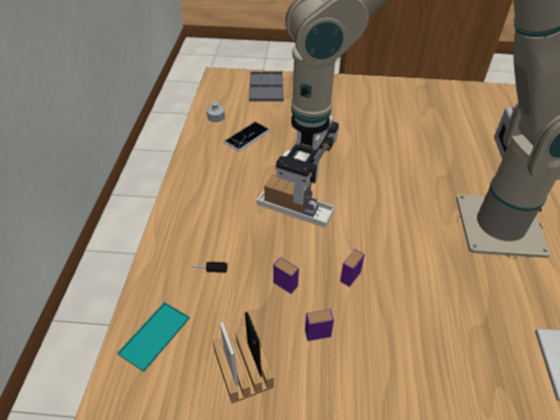

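>>> step_arm(increments=[-15, 5, 3, 0, 0, 0, -0.5, -40, 20, 10, 0, 0, 0, -0.5, -70, 40, 20, 0, 0, 0, -0.5, -95, 55, 30, 0, 0, 0, -0.5, -105, 60, 30, 0, 0, 0, -0.5, -105, 60, 30, 0, 0, 0, -0.5, -105, 60, 30, 0, 0, 0, -0.5])

```text
t: 21.48
eef_pos: [428.0, 198.1, 242.3]
tcp_rot: [179.9, 0.2, 159.6]
wrist_force: [0.2, -0.3, -0.3]
finger_gap: 70.7
```

```bash
python3 st.py; python3 look.py k3 2;
```

```text
t 21.48 x -195.38 y 157.29 z 242.27 | Fx 0.3 Fy -0.2 Fz -0.3 | rot [179.92   0.19 159.62] [ 0.011  0.03  -0.033] 70.69
21.575 [427.90623839 198.12326441 242.17445887] [1.79928976e+02 1.74291691e-01 1.59608455e+02] [0.08744857 0.78459756 0.56193757] [ 0.054448   -0.00513672  0.03847868] 70.66878364444764
```

View pics/k3.png

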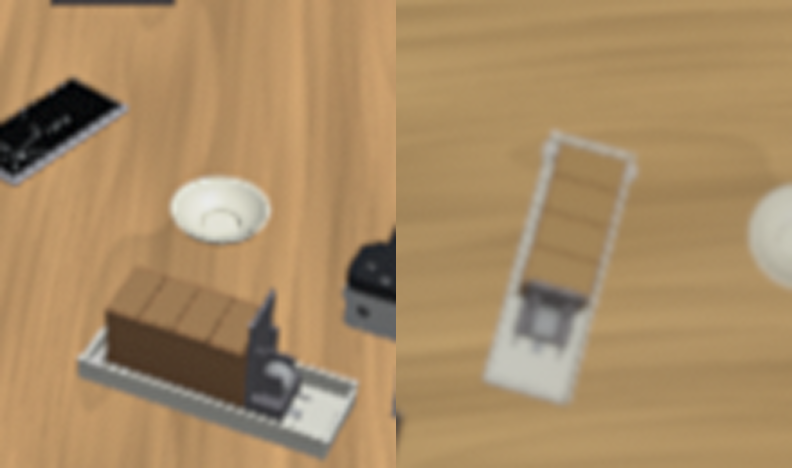

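Both views show four cartons upright and level, closed up with no gaps, the plate bearing on the last one, and the dish and phone where they were. I'm handing in.

```bash
python3 - <<'E'
from workcell import order
print(order.hand_in())
E
```

```text
the job is handed in; nothing more can be done
None
```

The brown carton is in the tray as the fourth in the row, standing on the floor with the pusher plate closed up on it. I handed the job in at about 21.6 s of the 51 s allowed.

- **Pick-up:** I took the plain brown carton across its 54 mm width and left the three purple look-alikes alone.
- **Pressing the plate:** Held upright above the row, the carton met the plate with a steady 4 N. I pushed the plate back about 30 mm at 4 to 6 N and felt no end-stop contact.
- **Setting down:** I lowered the carton until the floor was felt, then eased it forward about 1.5 mm before letting go. The highest wrist force I read on any axis was about 8 N.
- **First try at easing forward:** The carton did not move because floor friction held it. I relieved the down-force slightly, moved it, and set it firmly on the floor again before opening.
- **Last check:** Both views show four upright, level cartons with no gap and the plate against the last one. The gripper was well clear, with no load on the wrist. The dish, the phone on the counter, the screwdriver, the phone stand and the purple boxes appear where they were.
- **Disagreement between views:** The two camera views differed by 1 to 4 mm, so I used the felt contact, not the pictures, to set the 30 mm push.

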